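# Close the battery door of a workshop radio

## Task

The workshop radio lies on its face with fresh cells in its battery well and the battery door standing open. Using only closed fingertips, fold the door over onto the cells, press it down against their springs and push it by its thumb rib towards the lip until its tongue is fully home beneath the lip and the door stays flat when you let go. Do not grip, force or lift anything, do not shove the radio about, and leave the two old cells, the pin tin and the clothes peg beside it as they are.

Things in the scene. Friction and masses are not known exactly. Their poses are not given: they have to be found in the camera images.
- radio: Charcoal workshop radio lying on its face, back upward: 112 x 176 x 58 mm, 1.9 kg, loose (10 N sideways slides it). Origin: centre of underside, z up. Battery well (58 x 68 mm, four upright cells on springs) amid the back; door hinge on the well's +x side, lip on its -x side. Carrying handle to x = -94 at z = 34; control wheels to y = +94; corner bumpers to x = +-60, y = +-92, z = 58.
- lip_edge (a point): Lower inner edge of the retaining lip, at its middle: (-36, 0, 54.5) mm in the radio's frame, axes as the radio. The lip is a strip 71 mm long in y, 4 mm thick (z 54.5 to 58.5), over a pocket open towards the well, 10 mm deep in -x and 14 mm in z.
- hinge_line (a point): Middle of the door's hinge axis, which runs along the radio's y at radio z = 56. At radio x = +42 mm with door_slide = 0; moves towards -x with door_slide. The door is a plate 4 mm thick (2 mm either side of the axis), 66 mm wide, from 4 to 68 mm from the hinge.
- door (a joint): Door angle, rad: 0 flat in the radio's back, 1.57 upright, 2.0 leaning back over the radio's +x side, lowest stop -0.10. Stays where left (friction 0.03 N m) above 0.17, where the cells' springs meet it: holding it flat takes 4 to 6 N pressed 45 to 55 mm from the hinge, 10 to 17 N nearer the hinge or pressed well below flat. Let go untucked it pops up to about 0.1; tucked it rests at about 0.02.
- door_slide (a joint): Slide of hinge and door from right back (0) towards the lip (radio -x), to 0.009 m = home; no spring; friction 1 N, 3 to 5 N when pressed on the cells. The tongue passes beneath the lip only with the door pressed flat or just below; home, it reaches 7 mm beneath and the lip holds the door. If slid over 0.002 before folding, the tongue lands on the lip: push the rib back first.
- tongue_edge (a point): Middle of the upper free edge of the door's tongue, 76 mm from the hinge axis and 3 mm below its plane (1.5 mm below the lip's underside when the door is flat). The tongue is 54 mm wide and 3 mm thick and stands out 8 mm beyond the plate. The frame turns with the door (equal to the radio's axes when the door is flat).
- thumb_rib (a point): Middle of the top of the hinge-ward face of the thumb rib, a ridge 48 mm long across the door's outer (upper, when flat) face, 5 mm thick and 5 mm high, its hinge-ward face 56 mm from the hinge. A fingertip pressed on the plate between hinge and rib can push this face towards the lip. Frame as tongue_edge.
- spent_cell_a: Loose old cell standing upright beside the radio, 26 mm across, 50 mm high; origin at the centre of its foot. Leave alone.
- spent_cell_b: The other old cell, same size, standing upright. Leave alone.
- pin_tin: Round red tin, 62 mm across, 24 mm high; origin at the centre of its underside. Leave alone.
- clothes_peg: Yellow clothes peg lying flat, 15 x 72 x 12 mm; origin at the centre of its underside. Leave alone.

How it is judged (in metres and radians):
At the end, for the whole second after the job is handed in: The door lies flat (within 0.045 rad), slid home to within 2 mm, its tongue at least 4.5 mm past the lip's edge and beneath the lip, and stays so with nothing touching it; the radio is at rest, level and within 30 mm of where it lay; both old cells still stand (value of joint door below 0.045 rad and value of joint door_slide above 0.007 m and x of tongue_edge in the frame of lip_edge below -0.0045 m and z of tongue_edge in the frame of lip_edge below 0.0015 m and velocity of joint door below 0.05 rad/s and linear speed of radio below 0.01 m/s and distance of radio from where it was at the start of the episode below 0.03 m and angle between radio's own z axis and vertical below 0.03 rad and angle between each of spent_cell_a, spent_cell_b's own z axis and vertical below 0.2 rad).
It fails at once if the radio is shoved more than 30 mm, lifted or tipped (distance of radio from where it was at the start of the episode above 0.03 m or height (world z) of radio above 0.01 m or angle between radio's own z axis and vertical above 0.12 rad).
It fails at once if the door is gripped or forced (more than 40 N between fingers and door) (contact force between the fingers and door above 40 N).
It fails at once if an old cell is moved more than 20 mm, lifted or knocked over ((distance of spent_cell_a from where it was at the start of the episode above 0.02 m or height (world z) of spent_cell_a above 0.015 m) or (distance of spent_cell_b from where it was at the start of the episode above 0.02 m or height (world z) of spent_cell_b above 0.015 m) or angle between any of spent_cell_a, spent_cell_b's own z axis and vertical above 0.5 rad).
It fails at once if the pin tin or the clothes peg is moved more than 20 mm or lifted ((distance of pin_tin from where it was at the start of the episode above 0.02 m or height (world z) of pin_tin above 0.015 m) or (distance of clothes_peg from where it was at the start of the episode above 0.02 m or height (world z) of clothes_peg above 0.015 m)).
It also fails if it takes over 42 s, if anything falls off the work surface, if the arm or the gripper's body presses on something with over 40 N, if the wrist force passes 120 N, or if a joint passes its speed limit or range.

## Robot

A 6-joint arm with a two-finger parallel gripper is mounted at the origin on a cart in front of the work surface, level with it; the furniture and walls round the work are solid. World frame = base frame: x ahead of the robot, y to its left, z up, the work surface at z = 0. Lengths are in mm, angles in rad, forces in N, time in s.
With the tool pointing down it reaches from about 275 to 1000 mm from the base axis. Payload 8.4 kg.
Tool frame: the origin (TCP) lies on the centre line of the jaws, within the pads' length; the fingertips stand r.tip_reach ahead of it and the grasp point (between the pads) lies 11 mm behind it (r.tip_reach is the distance from the TCP to the fingertips, in mm); z points along the fingers, y is the line along which they close (so a half turn about z gives the same grasp; the last joint's range is limited). The gripper opens to 85 mm and grips with 20 to 120 N. Pads are 22 mm wide; open, the fingers measure 114 mm over their backs; the gripper's body (76 mm by 85 mm) begins 54 mm behind the grasp point. The pads swing forward as they close: fully open they stand 13 mm farther back than shut.
Start: joints at [-1.208, 0.353, 1.633, -0, 1.155, -0.002], TCP at [222.975, -583.875, 239.281] pointing down, gripper open.
Joint ranges: [-2.63, 2.63], [-0.92, 2.1], [0.06, 2.66], [-1.3, 4.44], [0, 2.69], [-3.02, 3.02]. Speed limits (rad/s): [2.22, 2.22, 2.79, 3.14, 3.14, 3.14].

## Interface

Orientations are given as [roll, pitch, yaw] about the fixed x, y, z axes, in that order (R = Rz(yaw) Ry(pitch) Rx(roll)).
In Python, from rig import r gives the robot as it stands.
- The arm moves only by the tool carry_out, never from a script. Its argument "targets" is a list of rows, each an object with "dp": the shift along the tool's x, y, z in mm, a list of three; "yaw": the turn about the tool's z in degrees. A call has 1 to 12 rows; each row is the pose to reach, as a shift and turn from the pose commanded when the call began, along the tool's axes at that moment; what a row does not reach only later rows make up. A row lasts 1/8 s, in which the tool goes at most 62.5 mm and 10.7 degrees, less where a joint would pass 70% of its speed; a pose out of reach is approached as far as the arm can. A call with a gripper value outside its range is refused whole. "fingers" is the opening, from -1 (shut) to 1 (fully open), so that 0 is half open, set as the call begins (left out, the last holds). The fingers move at their own pace and stop on an object; "grip_force" is the grip in N (left out, the last holds). Time passes only in rows, so rows that repeat a pose let the fingers close. It gives the time, the measured TCP pose, the force, the opening and the grip force at its end, in the units of the state.
- r.sense(): the state, without advancing time (a new reading comes with each control period).
- r.grab_frame(name): name is "side" or "top"; returns the picture (400x640x3 uint8, red, green, blue); there is no depth.
- r.get_calibration(name): a dict with "fx", "fy", "cx", "cy" (pixels), "rvec" (rotation vector, rad) and "tvec" (3), from world to camera coordinates, as OpenCV has them. Camera axes: x right, y down, z forward; pixel columns grow to the right and rows downward; lengths in mm; the calibration is good to about 2 mm. A picture is of the moment at which its call begins. get_calibration takes no time and is no camera call.
- r.sign_off(): hands the job in; it is judged then, once.
The state is a dict: "clock": time; "qpos": joint angles; "qvel": joint speeds; "joint_efforts": joint torques, N m; "eef_pos": TCP position; "tcp_rot": TCP orientation; "contact_force": force on the tool from outside, world axes, zero at the start; "wrist_torque": the same for the moment, N m; "opening": opening from 0.0 (shut) to 1.0 (fully open); "grasp_force": force on a finger pad.
Only numpy, scipy, OpenCV 4.12 (cv2) and the standard library are available. Lean on these libraries where they do the work, as an engineer would, in place of code of your own. Each camera call takes 0.05 s, during which the arm holds its last target. There are 200 camera calls.

## Working session

There is one attempt and no reset: what is moved stays moved. The work goes in short steps, Python scripts to look and compute and a tool call to move; the robot and the scene stay as the last step left them, time stands still between calls to the robot, and variables do not carry over. Pictures are saved under pics/ and viewed, at most 10 in all, crops included, and the job is handed in when it is done.

Besides the shell and the picture viewer there is one more tool, called after "Call:" by a JSON object that holds its "op" and its "data", one argument or row to a line. carry_out: Moves the arm, as the interface text tells. Its arguments: {"type":"object","properties":{"targets":{"type":"array","items":{"type":"object","properties":{"dp":{"type":"array","items":{"type":"number"}},"yaw":{"type":"number"}}}},"fingers":{"type":"number"},"grip_force":{"type":"number"}},"required":["targets"]}

```bash
mkdir -p pics; ls
python3 - <<'E'
from rig import r
import cv2
for n in("top","side"):
    cv2.imwrite(f"pics/{n}0.png",r.grab_frame(n)[:,:,::-1]); print(n,r.get_calibration(n))
s=r.sense();print(r.tip_reach,s)
E
```

```text
pics
top {'fx': 413.725109662161, 'fy': 413.725109662161, 'cx': 318.96033081207867, 'cy': 196.31946979786775, 'rvec': array([ 2.25666989, -1.92238639,  0.21493202]), 'tvec': array([-42.2208674 , 521.25232363, 796.26591254])}
side {'fx': 385.1286953617704, 'fy': 385.1286953617704, 'cx': 323.9399616444723, 'cy': 200.9877309940504, 'rvec': array([ 0.23928629, -2.69731772,  1.43527025]), 'tvec': array([545.3483524 ,  85.453102  , 845.00723719])}
8.0 {'clock': 0.1, 'qpos': array([-1.20840299e+00,  3.53591223e-01,  1.63407561e+00, -4.10252069e-05,
        1.15516952e+00, -2.41410141e-03]), 'qvel': array([-0.0008645 , -0.0026619 , -0.00123845,  0.00038068,  0.00089094,
       -0.00175079]), 'joint_efforts': array([-5.17800909e-04, -6.06357765e+01, -3.42821574e+01, -3.54150484e-05,
        4.00528588e-03,  4.62347813e-07]), 'eef_pos': array([ 222.81297105, -583.48771716,  238.62225299]), 'tcp_rot': array([-3.14034887e+00,  3.45093216e-05,  3.64824046e-01]), 'contact_force': array([ 0.07117687, -0.2336785 , -0.88237579]), 'wrist_torque': array([-0.01345665, -0.09663036,  0.037685  ]), 'grasp_force': 0.0, 'opening': 1.0002372137155238}
```

View pics/top0.png

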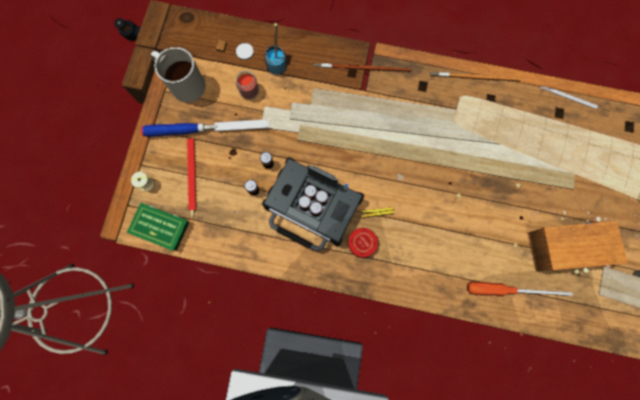

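View pics/side0.png

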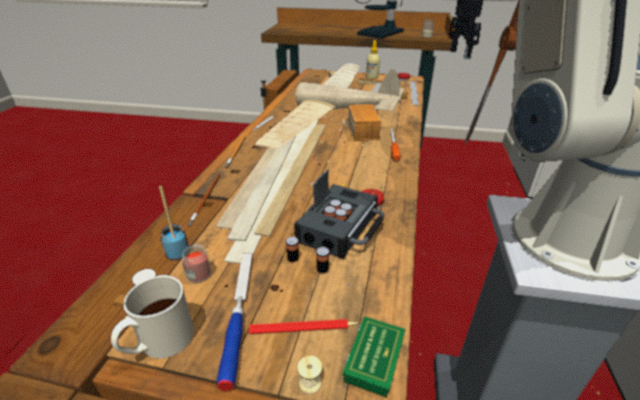

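The top view shows the radio near (313,200), its handle towards the robot at (297,240), and the door open on the far side. The old cells are at (251,187) and (266,159), the tin at (363,242) and the peg at (378,212). Next I'll enlarge both views.

Run:
```python
import cv2
a=cv2.imread("pics/top0.png")[145:260,235:400];b=cv2.imread("pics/side0.png")[155:280,270:400]
cv2.imwrite("pics/tc.png",cv2.resize(a,None,fx=4.8,fy=4.8,interpolation=2))
cv2.imwrite("pics/sc.png",cv2.resize(b,None,fx=4.8,fy=4.8,interpolation=2)[:600])
```

```text
(no output)
```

View pics/tc.png

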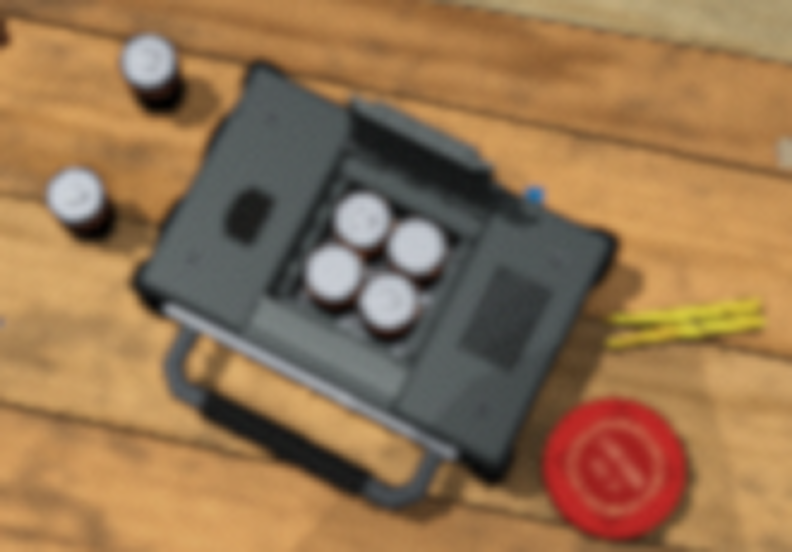

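View pics/sc.png

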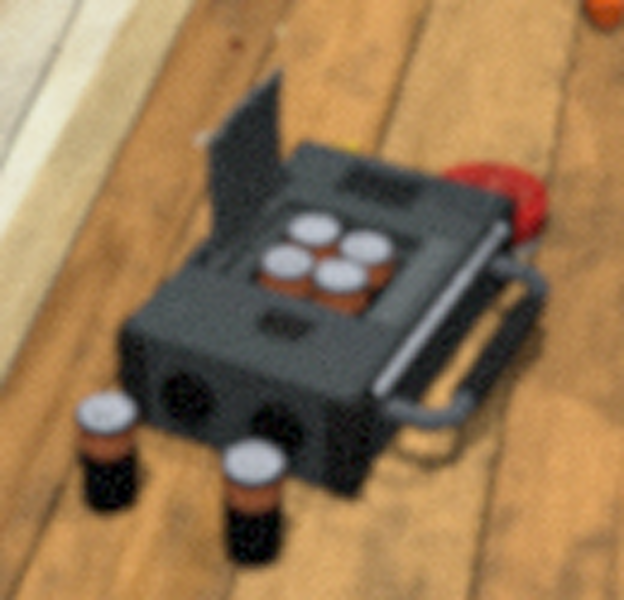

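The crops show the bumper tops clearly and the door standing near upright. I'll fit the radio's pose and the door angle from these corners.

```bash
cat > fit.py <<'E'
import numpy as np,cv2
from rig import r
from scipy.optimize import least_squares
C={n:r.get_calibration(n) for n in("top","side")}
def proj(n,P):
    c=C[n];K=np.array([[c["fx"],0,c["cx"]],[0,c["fy"],c["cy"]],[0,0,1]])
    return cv2.projectPoints(np.float64(P).reshape(-1,1,3),c["rvec"],c["tvec"],K,None)[0][:,0]
def w(p,P):
    c,s=np.cos(p[2]),np.sin(p[2]);P=np.atleast_2d(P).astype(float)
    return np.c_[p[0]+c*P[:,0]-s*P[:,1],p[1]+s*P[:,0]+c*P[:,1],P[:,2]]
E
cat > a.py <<'E'
from fit import *
px=lambda n,l:np.array(l)/4.8+([235,145] if n=="top" else [270,155])
O={"top":px("top",[(262,66),(612,240),(143,285),(490,475),(268,298),(412,372)]),
"side":px("side",[(128,332),(303,148),(510,205),])}
B={"top":[(59,91,57),(59,-91,57),(-59,91,57),(-59,-91,57),(-36,35.5,58),(-36,-35.5,58)],
"side":[(59,91,57),(59,-91,57),(-59,-91,57)]}
f=lambda p:np.concatenate([(proj(n,w(p,B[n]))-O[n]).ravel() for n in O])
s=least_squares(f,[400,-100,0.3],x_scale=[10,10,.1]);
for y0 in(-1.5,1.5):
    t=least_squares(f,[400,-100,y0],x_scale=[10,10,.1]); s=t if t.cost<s.cost else s
p=s.x;print(p.round(3),s.fun.round(1))
np.save("p.npy",p)
D={"side":px("side",[(278,72),(210,140)]),"top":px("top",[(355,97),(492,165)])}
def door(a,d,y,z=0,sl=0): return (42-sl-d*np.cos(a)+z*np.sin(a),y,56+d*np.sin(a)+z*np.cos(a))
for n in D:
  for a in np.arange(1.1,2.01,.1):
    print(n,round(a,1),(proj(n,w(p,[door(a,68,-33),door(a,68,33)]))-D[n]).round(1).tolist(),(proj(n,w(p,[door(a,76,-27),door(a,76,27)]))-D[n]).round(1).tolist())
E
python3 a.py
```

```text
[ 5.12265e+02  5.25200e+01 -3.12000e-01] [-2.3 -2.3  2.4 -0.5 -4.4  0.8  2.6  1.4 -1.4  0.2 -0.6  0.4 -2.9 -1.8
  0.  -3.5  2.7 -2.8]
side 1.1 [[13.5, 6.4], [13.7, 6.6]] [[13.9, 5.2], [16.6, 2.7]]
side 1.2 [[10.9, 4.6], [11.0, 4.7]] [[11.0, 3.2], [13.6, 0.6]]
side 1.3 [[8.3, 3.1], [8.2, 3.0]] [[8.0, 1.4], [10.5, -1.3]]
side 1.4 [[5.6, 1.8], [5.4, 1.6]] [[5.0, -0.1], [7.3, -2.9]]
side 1.5 [[2.8, 0.7], [2.5, 0.4]] [[1.9, -1.2], [4.1, -4.1]]
side 1.6 [[0.1, -0.1], [-0.4, -0.4]] [[-1.2, -2.1], [0.9, -5.1]]
side 1.7 [[-2.7, -0.6], [-3.2, -1.0]] [[-4.3, -2.7], [-2.3, -5.7]]
side 1.8 [[-5.3, -0.8], [-6.0, -1.3]] [[-7.3, -2.9], [-5.4, -6.0]]
side 1.9 [[-7.9, -0.8], [-8.7, -1.3]] [[-10.3, -2.9], [-8.4, -6.0]]
side 2.0 [[-10.4, -0.4], [-11.3, -1.0]] [[-13.1, -2.5], [-11.3, -5.7]]
top 1.1 [[21.4, 30.6], [-37.6, 1.4]] [[17.8, 30.0], [-35.9, 3.4]]
top 1.2 [[22.9, 27.5], [-36.2, -1.8]] [[19.5, 26.5], [-34.3, -0.1]]
top 1.3 [[24.4, 24.3], [-34.7, -4.9]] [[21.2, 22.9], [-32.6, -3.7]]
top 1.4 [[26.0, 21.1], [-33.2, -8.1]] [[23.0, 19.3], [-30.8, -7.3]]
top 1.5 [[27.6, 18.0], [-31.6, -11.2]] [[24.8, 15.8], [-29.0, -10.8]]
top 1.6 [[29.1, 14.9], [-29.9, -14.2]] [[26.6, 12.3], [-27.2, -14.2]]
top 1.7 [[30.7, 11.9], [-28.3, -17.1]] [[28.3, 9.0], [-25.4, -17.5]]
top 1.8 [[32.2, 9.1], [-26.7, -19.9]] [[30.0, 5.8], [-23.6, -20.6]]
top 1.9 [[33.6, 6.5], [-25.2, -22.4]] [[31.7, 2.9], [-21.9, -23.5]]
top 2.0 [[35.0, 4.1], [-23.7, -24.8]] [[33.2, 0.2], [-20.2, -26.1]]
```

```bash
python3 - <<'E'
s=open('a.py').read()
s=s.replace('(355,97),(492,165)','(492,165),(355,97)')
s=s[:s.index('B={')]+'''def B(n,h):
    a,b=h;T=[(a,b,57),(a,-b,57),(-a,b,57),(-a,-b,57),(-36,35.5,58),(-36,-35.5,58)]
    return T if n=="top" else [T[0],T[1],T[3]]
f=lambda p:np.concatenate([(proj(n,w(p,B(n,p[3:])))-O[n]).ravel() for n in O])
s=least_squares(f,[512,52,-.312,56,88],x_scale=[10,10,.1,5,5])
'''+s[s.index('p=s.x'):]
s=s.replace('1.1,2.01,.1','1.4,1.91,.1')
open('a.py','w').write(s)
E
python3 a.py
```

```text
[ 5.12351e+02  5.24290e+01 -3.16000e-01  5.56000e+01  8.48730e+01] [-0.2  0.2 -0.9 -0.2 -0.9  0.4  0.4 -1.4 -1.4  0.1 -0.6  0.4 -0.1 -3.
  0.3 -2.1  0.5 -1.8]
side 1.4 [[5.6, 1.7], [5.3, 1.5]] [[5.0, -0.1], [7.3, -2.9]]
side 1.5 [[2.9, 0.7], [2.4, 0.3]] [[1.9, -1.3], [4.1, -4.2]]
side 1.6 [[0.2, -0.1], [-0.4, -0.5]] [[-1.2, -2.2], [0.9, -5.2]]
side 1.7 [[-2.6, -0.6], [-3.3, -1.1]] [[-4.2, -2.7], [-2.3, -5.8]]
side 1.8 [[-5.2, -0.9], [-6.0, -1.4]] [[-7.3, -3.0], [-5.4, -6.1]]
side 1.9 [[-7.8, -0.8], [-8.7, -1.4]] [[-10.2, -2.9], [-8.4, -6.1]]
top 1.4 [[-2.5, 7.0], [-4.5, 6.0]] [[-5.5, 5.2], [-2.1, 6.8]]
top 1.5 [[-0.9, 3.9], [-2.8, 2.9]] [[-3.7, 1.7], [-0.3, 3.3]]
top 1.6 [[0.7, 0.8], [-1.2, -0.1]] [[-1.9, -1.8], [1.5, -0.1]]
top 1.7 [[2.3, -2.2], [0.4, -3.0]] [[-0.1, -5.1], [3.3, -3.4]]
top 1.8 [[3.8, -5.0], [2.0, -5.8]] [[1.6, -8.3], [5.1, -6.4]]
top 1.9 [[5.3, -7.6], [3.6, -8.3]] [[3.3, -11.2], [6.9, -9.3]]
```

Call:
{"op": "carry_out", "data": {
  "targets": [
    {"dp": [47, -36.4, 0], "yaw": 3},
    {"dp": [94, -73, 0], "yaw": 6},
    {"dp": [141, -109, 0], "yaw": 10},
    {"dp": [188, -146, 0], "yaw": 13},
    {"dp": [235, -182, 0], "yaw": 16},
    {"dp": [282, -218, 0], "yaw": 20},
    {"dp": [329, -255, 0], "yaw": 23},
    {"dp": [376, -291, 0], "yaw": 26},
    {"dp": [423, -328, 0], "yaw": 30},
    {"dp": [470, -364, 0], "yaw": 33},
    {"dp": [517, -401, 0], "yaw": 36},
    {"dp": [563, -437, 0], "yaw": 39}
  ],
  "fingers": -1,
  "grip_force": 20
}}

```text
clock: 1.6
eef_pos: [593.7, 27.2, 239.1]
tcp_rot: [3.141, 0.0, -0.317]
contact_force: [0.4, 0.1, 0.1]
opening: -0.001
grasp_force: 0.0
```

Call:
{"op": "carry_out", "data": {
  "targets": [
    {"dp": [0, 0, 40]},
    {"dp": [0, 0, 80]},
    {"dp": [0, 0, 110]},
    {"dp": [0, 0, 110]}
  ]
}}

```text
schema error: expected keys dp, yaw
```

```bash
cat > look.py <<'E'
import sys,cv2,numpy as np
from rig import r
a=r.grab_frame("top")[145:260,245:385,::-1];b=r.grab_frame("side")[150:265,285:395,::-1]
f=lambda x:cv2.resize(np.ascontiguousarray(x),None,fx=3.2,fy=5.2 and 3.2,interpolation=2)
cv2.imwrite(f"pics/{sys.argv[1]}.png",np.hstack([f(a),f(b)])); print(r.sense()["eef_pos"],r.sense()["contact_force"])
E
python3 look.py l1
```

```text
[595.25007931  29.7739879  238.90674378] [-0.1133236  -0.12474821 -0.34523308]
```

View pics/l1.png

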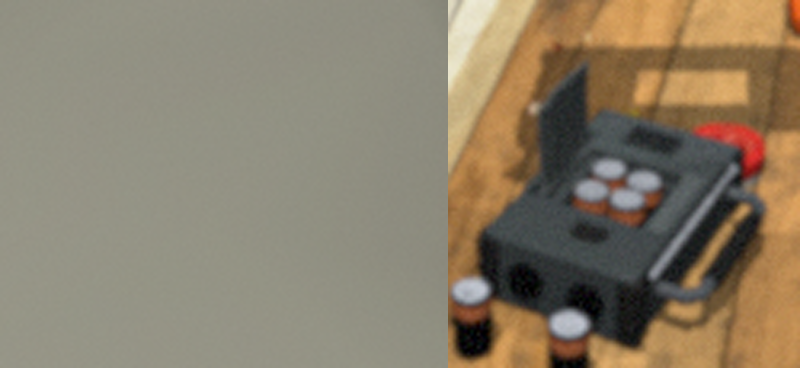

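The top view is blocked by the arm. The side view shows the door still upright and nothing disturbed.

Call:
{"op": "carry_out", "data": {
  "targets": [
    {"dp": [0, 4, 40], "yaw": 0},
    {"dp": [0, 4, 80], "yaw": 0},
    {"dp": [0, 4, 110], "yaw": 0},
    {"dp": [0, 4, 110], "yaw": 0}
  ]
}}

```text
clock: 2.2
eef_pos: [589.5, 20.9, 127.0]
tcp_rot: [3.14, 0.005, -0.316]
contact_force: [-0.2, -0.1, -0.9]
opening: 0.0
grasp_force: 0.0
```

```bash
sed -i 's/\[a=r.grab_frame("top").*;b=/b=/' look.py
cat > look.py <<'E'
import sys,cv2,numpy as np
from rig import r
b=r.grab_frame("side")[125:265,275:415,::-1]
cv2.imwrite(f"pics/{sys.argv[1]}.png",cv2.resize(np.ascontiguousarray(b),None,fx=4.2,fy=4.2,interpolation=2))
s=r.sense();p=np.load("p.npy");d=s["eef_pos"][:2]-p[:2];c,n=np.cos(p[2]),np.sin(p[2])
print("radio xy",c*d[0]+n*d[1],-n*d[0]+c*d[1],"tip z",s["eef_pos"][2]-8,"F radio",c*s["contact_force"][0]+n*s["contact_force"][1],s["contact_force"][2],s["tcp_rot"][2])
E
python3 look.py l2
```

```text
radio xy 84.46019066596142 -5.427674513867419 tip z 120.72753190997989 F radio 0.17657409781628625 0.7332008046173653 -0.3160168335024489
```

View pics/l2.png

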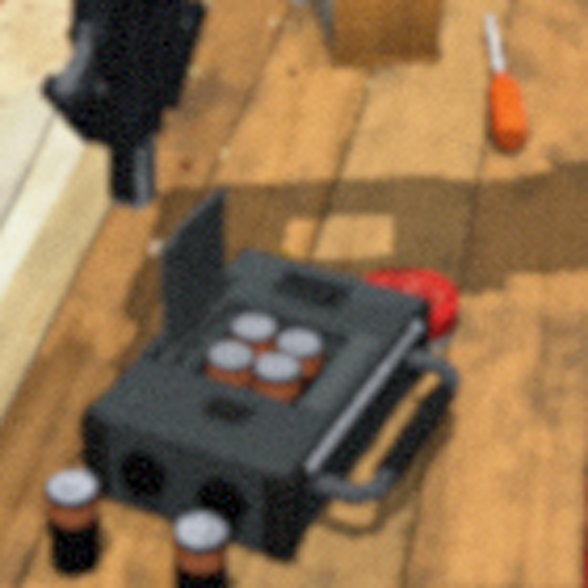

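The fingertips (about (130,200) in the crop) stand beyond the door, clear of it. I'll check the fitted tip and door positions against this picture.

Run:
```python
from fit import *
p=np.load("p.npy")
q=proj("side",w(p[:3],[(84,-5,120.7),(73,-5,120.7),(95,-5,120.7),(42,-33,124),(42,33,124)]))
print(((q-[275,125])*4.2).round(0))
```

```text
[[130. 199.]
 [148. 204.]
 [112. 194.]
 [226. 189.]
 [164. 247.]]
```

Projection and picture agree. Folding the door now.

Call:
{"op": "carry_out", "data": {
  "targets": [
    {"dp": [-18, -2, 0], "yaw": 0},
    {"dp": [-28, -5, 0], "yaw": 0},
    {"dp": [-38, -5, 0], "yaw": 0},
    {"dp": [-47, -5, 1], "yaw": 0},
    {"dp": [-56, -5, 4], "yaw": 0},
    {"dp": [-65, -5, 8], "yaw": 0},
    {"dp": [-71, -5, 12], "yaw": 0},
    {"dp": [-76, -5, 16], "yaw": 0},
    {"dp": [-85, -5, 26], "yaw": 0},
    {"dp": [-90, -5, 34], "yaw": 0},
    {"dp": [-93, -5, 41], "yaw": 0},
    {"dp": [-93, -5, 41], "yaw": 0}
  ]
}}

```text
clock: 3.75
eef_pos: [504.5, 55.1, 87.6]
tcp_rot: [3.141, 0.001, -0.316]
contact_force: [0.4, 0.1, 0.3]
opening: 0.001
grasp_force: 0.0
```

```bash
python3 look.py l3
```

```text
radio xy -7.821251041208336 0.1822863722068524 tip z 79.97554783158014 F radio 0.05884579256970668 -0.8421534791600022 -0.3158059493396195
```

View pics/l3.png

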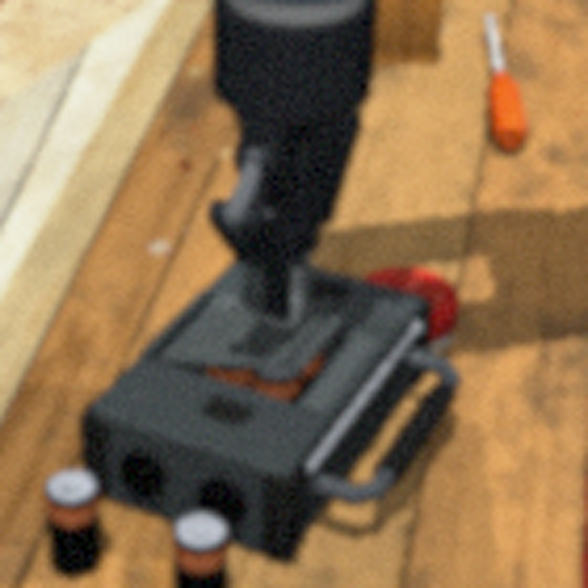

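The door is folded to roughly 0.3 rad. Its free corner is at about (275,373) in the crop and its hinge corner at about (163,362). I'll use these to estimate the slide.

Run:
```python
from fit import *
p=np.load("p.npy")[:3]
def door(a,d,y,z=0,sl=0): return (42-sl-d*np.cos(a)+z*np.sin(a),y,56+d*np.sin(a)+z*np.cos(a))
for a in(.2,.3,.4):
  for s in(0,5,9):
    q=proj("side",w(p,[door(a,68,33,2,s),door(a,68,-33,2,s),door(a,4,33,2,s)]))
    print(a,s,((q-[275,125])*4.2).round(0).tolist())
```

```text
0.2 0 [[282.0, 371.0], [337.0, 307.0], [172.0, 357.0]]
0.2 5 [[291.0, 374.0], [346.0, 309.0], [180.0, 360.0]]
0.2 9 [[299.0, 376.0], [353.0, 311.0], [187.0, 362.0]]
0.3 0 [[279.0, 359.0], [334.0, 295.0], [171.0, 357.0]]
0.3 5 [[288.0, 362.0], [343.0, 298.0], [180.0, 359.0]]
0.3 9 [[296.0, 365.0], [350.0, 300.0], [186.0, 361.0]]
0.4 0 [[275.0, 348.0], [331.0, 284.0], [170.0, 356.0]]
0.4 5 [[284.0, 350.0], [339.0, 286.0], [179.0, 359.0]]
0.4 9 [[291.0, 353.0], [346.0, 288.0], [186.0, 361.0]]
```

Slide is about 0, so no push back is needed. I'll lift, shift hinge-ward of the rib, and press down.

Call:
{"op": "carry_out", "data": {
  "targets": [
    {"dp": [0, 0, -14], "yaw": 0},
    {"dp": [15, 0, -14], "yaw": 0},
    {"dp": [15, 0, -14], "yaw": 0},
    {"dp": [15, 0, -4], "yaw": 0},
    {"dp": [15, 0, 6], "yaw": 0},
    {"dp": [15, 0, 12], "yaw": 0},
    {"dp": [15, 0, 16], "yaw": 0},
    {"dp": [15, 0, 19], "yaw": 0},
    {"dp": [15, 0, 21], "yaw": 0},
    {"dp": [15, 0, 21], "yaw": 0}
  ]
}}

```text
clock: 5.05
eef_pos: [519.1, 50.4, 67.3]
tcp_rot: [3.142, 0.0, -0.316]
contact_force: [-2.1, -0.5, 2.0]
opening: 0.001
grasp_force: 1.0
```

```bash
python3 look.py l4
```

```text
radio xy 7.136134150081239 0.24651163720064106 tip z 59.387754531300814 F radio -1.114068461089944 1.9248059389472778 -0.31581705574685137
```

Call:
{"op": "carry_out", "data": {
  "targets": [
    {"dp": [0, 0, 1], "yaw": 0},
    {"dp": [0, 0, 2], "yaw": 0},
    {"dp": [0, 0, 2], "yaw": 0},
    {"dp": [0, 0, 2], "yaw": 0}
  ]
}}

```text
clock: 5.6
eef_pos: [519.2, 50.4, 65.7]
tcp_rot: [-3.142, -0.0, -0.316]
contact_force: [-3.9, 0.6, 8.4]
opening: 0.003
grasp_force: 4.1
```

```bash
python3 look.py l5
```

```text
radio xy 7.098580196920907 0.2495216846330055 tip z 57.66731845297039 F radio -3.232205738146584 8.16732937645657 -0.31593976113007116
```

Call:
{"op": "carry_out", "data": {
  "targets": [
    {"dp": [-2, 0, 0], "yaw": 0},
    {"dp": [-4, 0, 0], "yaw": 0},
    {"dp": [-6, 0, 0], "yaw": 0},
    {"dp": [-8, 0, 0], "yaw": 0},
    {"dp": [-10, 0, 0], "yaw": 0},
    {"dp": [-11, 0, 0], "yaw": 0},
    {"dp": [-12, 0, 0], "yaw": 0},
    {"dp": [-13, 0, 0], "yaw": 0},
    {"dp": [-13, 0, 0], "yaw": 0}
  ]
}}

```text
clock: 6.78
eef_pos: [508.5, 54.5, 66.0]
tcp_rot: [-3.14, -0.003, -0.316]
contact_force: [4.0, -1.6, 5.1]
opening: -0.003
grasp_force: 3.0
```

```bash
python3 look.py l6
```

```text
radio xy -4.332793436700561 0.8237776870142897 tip z 57.944808133598485 F radio 2.6767938646617777 5.799643223303834 -0.3157604011006889
```

View pics/l6.png

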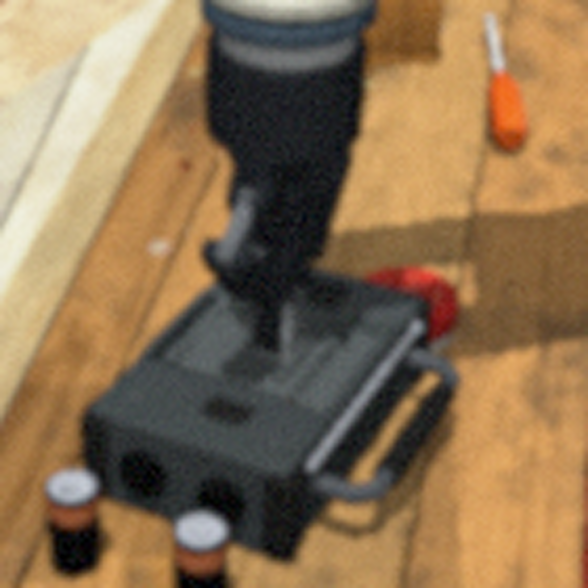

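The door lies flat under the fingertips and the radio has not moved. Next I'll push on towards the lip.

Call:
{"op": "carry_out", "data": {
  "targets": [
    {"dp": [-1, 0, 0.5], "yaw": 0},
    {"dp": [-2, 0, 0.5], "yaw": 0},
    {"dp": [-3, 0, 0.5], "yaw": 0},
    {"dp": [-4, 0, 0.5], "yaw": 0},
    {"dp": [-5, 0, 0.5], "yaw": 0},
    {"dp": [-5, 0, 0.5], "yaw": 0}
  ]
}}

```text
clock: 7.58
eef_pos: [503.9, 56.1, 65.5]
tcp_rot: [-3.14, -0.003, -0.316]
contact_force: [3.5, -2.2, 7.1]
opening: -0.005
grasp_force: 3.1
```

```bash
python3 look.py l7
```

```text
radio xy -9.186747171688243 0.8125698945335764 tip z 57.53368167457134 F radio 3.37147023085203 6.293852320679186 -0.31577073462788197
```

Push force is still low, about 3.4 N. Continuing.

Call:
{"op": "carry_out", "data": {
  "targets": [
    {"dp": [-1, 0, 0], "yaw": 0},
    {"dp": [-2, 0, 0], "yaw": 0},
    {"dp": [-3, 0, 0], "yaw": 0},
    {"dp": [-4, 0, 0], "yaw": 0},
    {"dp": [-4, 0, 0], "yaw": 0}
  ]
}}

```text
clock: 8.25
eef_pos: [502.2, 56.9, 65.9]
tcp_rot: [-3.139, -0.008, -0.315]
contact_force: [9.5, -6.1, 2.0]
opening: -0.002
grasp_force: 5.6
```

```bash
python3 look.py l8
```

```text
radio xy -11.017478022758729 1.1006454296641248 tip z 57.925375152499996 F radio 10.45019710468278 3.0943938005474068 -0.3152352593369052
```

View pics/l8.png

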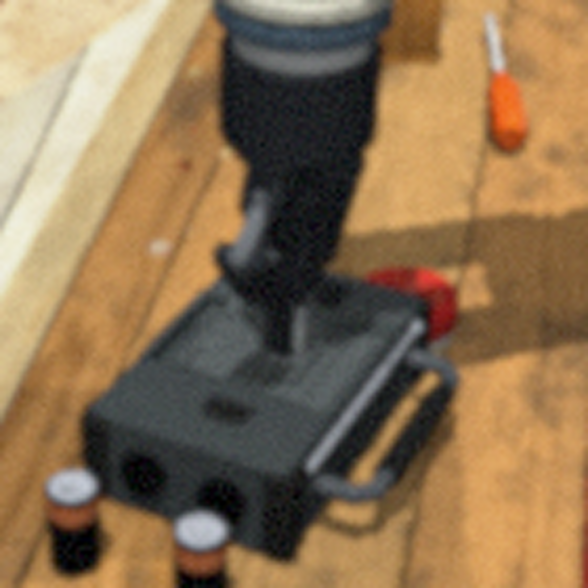

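The fingers stopped at radio x = -11 with a 10 N push, against about -12 predicted for home, and the radio has not moved. I'll ease off, lift clear and check.

Call:
{"op": "carry_out", "data": {
  "targets": [
    {"dp": [3, 0, 0], "yaw": 0},
    {"dp": [3, 0, -10], "yaw": 0},
    {"dp": [3, 0, -40], "yaw": 0},
    {"dp": [3, 0, -90], "yaw": 0},
    {"dp": [3, 0, -130], "yaw": 0},
    {"dp": [-30, 60, -130], "yaw": 0},
    {"dp": [-60, 110, -130], "yaw": 0},
    {"dp": [-80, 165, -130], "yaw": 0},
    {"dp": [-100, 220, -130], "yaw": 0},
    {"dp": [-120, 275, -130], "yaw": 0},
    {"dp": [-120, 300, -130], "yaw": 0},
    {"dp": [-120, 300, -130], "yaw": 0}
  ]
}}

```text
clock: 9.8
eef_pos: [289.8, -191.3, 194.8]
tcp_rot: [-3.141, 0.001, -0.319]
contact_force: [0.8, -0.8, 0.4]
opening: 0.0
grasp_force: 0.0
```

```bash
python3 look.py l9
python3 - <<'E'
import cv2,numpy as np
from rig import r
from fit import *
a=np.ascontiguousarray(r.grab_frame("top")[145:260,235:360,::-1]);b=cv2.imread("pics/l9.png")[100:,:400]
a=cv2.resize(a,None,fx=3.2,fy=3.2,interpolation=2);h=max(a.shape[0],b.shape[0])
z=lambda i:cv2.copyMakeBorder(i,0,h-i.shape[0],0,0,0)
cv2.imwrite("pics/l10.png",np.hstack([z(a),z(b)]))
p=np.load("p.npy")[:3]
for t in(0,.1):
 for s in(3,9):
  d=lambda d,y,z:(42-s-d*np.cos(t)+z*np.sin(t),y,56+d*np.sin(t)+z*np.cos(t))
  P=w(p,[d(4,33,2),d(58.5,24,7),d(58.5,-24,7),d(68,33,2)])
  print(t,s,((proj("top",P)-[235,145])*3.2).round().tolist(),((proj("side",P)-[275,125])*4.2-[0,100]).round().tolist())
E
```

```text
radio xy -135.52846967631953 -299.95089358457835 tip z 186.68586176956796 F radio -0.4363731974772156 -0.6587117837657963 -0.3184352276560414
0 3 [[229.0, 106.0], [202.0, 183.0], [268.0, 217.0], [183.0, 191.0]] [[177.0, 260.0], [281.0, 273.0], [321.0, 226.0], [290.0, 296.0]]
0 9 [[225.0, 114.0], [197.0, 191.0], [264.0, 225.0], [178.0, 199.0]] [[188.0, 264.0], [292.0, 276.0], [331.0, 229.0], [301.0, 299.0]]
0.1 3 [[229.0, 105.0], [202.0, 180.0], [269.0, 214.0], [183.0, 188.0]] [[177.0, 260.0], [279.0, 263.0], [320.0, 216.0], [289.0, 285.0]]
0.1 9 [[225.0, 113.0], [198.0, 188.0], [265.0, 222.0], [178.0, 197.0]] [[187.0, 263.0], [290.0, 267.0], [330.0, 219.0], [300.0, 288.0]]
```

View pics/l10.png

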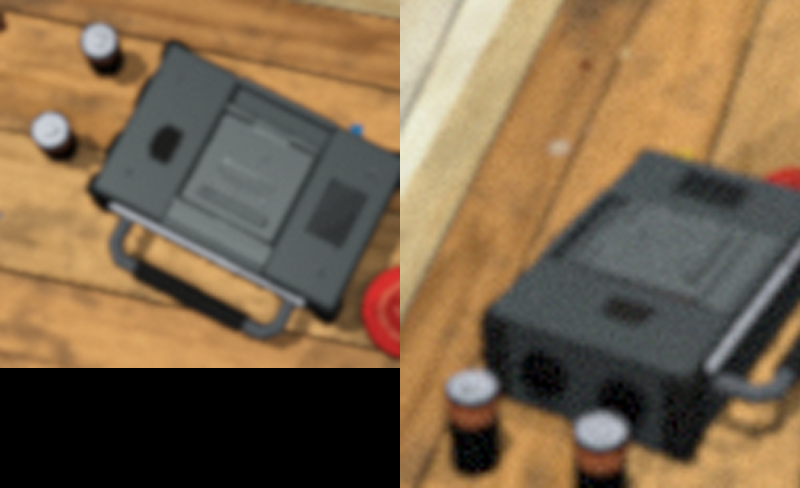

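The top view shows the rib running from (200,190) to (265,225). That matches the prediction for slide = 9 mm with the door flat; the door butts against the lip and the neighbours haven't moved.

```bash
python3 -c "
from rig import r
print(r.sign_off())"
```

```text
the job is handed in; nothing more can be done
None
```

I folded the battery door down, pressed it flat and slid it fully home (about 9 mm), and it lay flat under the lip after I let go; the last pictures show the radio and the old cells, tin and peg unmoved, and I handed the job in at about 10 s, with no verdict returned.

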